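Load a matchbox into the counter dispenser through its spring flap

TASK

Load the standing matchbox into the matchbox dispenser, kept upright on its narrow long side: push it lengthwise in at the mouth, through the spring flap, and on until the stock plunger at the back is pressed right in and the flap has closed behind the box. Push gently, feeling for the back stop (keep it under about 20 newtons), then let go; leave the other things on the table where they are.

Things in the scene. Friction and masses are not known exactly. Their poses are not given: they have to be found in the camera images.
- matchbox: Closed cardboard matchbox, 110 mm long, 24 mm thick, 64 mm tall as it stands on its narrow long side; about 35 g. Its y axis runs along the 110 mm length, x points up, z runs level across the thickness. Both ends are alike; either may go first. Grip it from above across the 24 mm, anywhere along it. Origin: in one broad face, half way up and along.
- matchbox_mid (a point): The centre of the matchbox (32 mm above its underside, half way along, half way through the thickness).
- dispenser: Matchbox dispenser fixed to the table: a straight lane, open above, between aluminium walls on a dark wooden base 254 x 56 mm. Origin: on the table, mid-lane, at the closed flap; x runs along the lane inwards from the mouth, y left, z up. Lane 27 mm wide (y -13.5 to 13.5); floor 3 mm, wall tops 28 mm above the table, so a box in it stands 39 mm proud and is held above the walls.
- mouth (a point): Middle of the flared mouth's outer end, on the lane floor: dispenser x = -40 mm, z = 3 mm (the floor begins here with a 3 mm step up from the table). The mouth is about 47 mm wide here and narrows to the 27 mm lane at x = -17 mm. Axes as the dispenser's.
- flap (a joint): Steel spring flap across the lane, 28 mm wide, top edge 26 mm above the table, on an upright hinge in the left wall (dispenser x = 0, y = 17.5 mm). rad: 0 shut, up to 1.5 swung inwards into a pocket in the left wall (x = 0 to 36 mm; the wall leads back to the lane by x = 48). Opens inwards only. A weak spring (0.02 to 0.05 N m) shuts it once the box's rear end is 30 mm past it.
- stop_near (a point): Fixed mark on the lane floor, dispenser x = 148 mm: the nearest place of the buffer face of the black back stop. The stop is clipped 0 to 32 mm beyond this mark, where is not measured: feel for it. So the middle of a box that is home is at dispenser x = 93 to 125 mm. Before the stop, flap and walls drag on the box with some 2 to 6 N.
- plunger (a joint): Brass stock plunger, 8 mm thick, sticking 8 mm out of the stop's rubber buffer towards the mouth, mid-lane, 22 mm above the table. m: 0 fully out, 0.008 right in, flush. It slides against 2.5 N of friction and stays where left. Then the box meets the buffer, which yields 5 mm at 4 N per mm (more if fast), then is hard; recovering, it may push a released box back a few mm, which is fine.
- brass_cup: Bystander: open brass tea-light cup, 63 mm across, 46 mm high; origin at the centre of its underside.
- bell: Bystander: brass counter bell on a black foot, 71 mm across, 62 mm high; origin at the centre of its underside.
- tape: Bystander: roll of brown tape lying flat, 104 mm across, 25 mm high; origin at the centre of its underside.
- tealight: Bystander: tea light in a metal cup, 38 mm across, 18 mm high; origin at the centre of its underside.
There are look-alikes about, which are no part of the job. Of the things like the matchbox, leave any that is green; of the rest the larger one is meant.

How it is judged:
By the outcome, as a careful person would: the job done as asked, in the order asked, and still so for the second after the job is handed in, with the robot touching nothing.
It also fails if it takes over 54 s, if anything falls off the work surface, if the arm or the gripper's body presses on something with over 40 N, if the wrist force passes 120 N, or if a joint passes its speed limit or range.

ROBOT

A 7-joint arm with a two-finger parallel gripper is mounted at the origin on a cart in front of the work surface, level with it; the furniture and walls round the work are solid. World frame = base frame: x ahead of the robot, y to its left, z up, the work surface at z = 0. Lengths are in m, angles in rad, forces in N, time in s.
With the tool pointing down it reaches from about 0.425 to 1.025 m from the base axis. Payload 9.4 kg.
Tool frame: the origin (TCP) lies on the centre line of the jaws, within the pads' length; the fingertips stand 8 mm ahead of it and the grasp point (between the pads) lies 11 mm behind it; z points along the fingers, y is the line along which they close (so a half turn about z gives the same grasp; the last joint's range is limited). The gripper opens to 93 mm and grips with 3 to 60 N. Pads are 15 mm wide; open, the fingers measure 128 mm over their backs; the gripper's body (75 mm by 188 mm) begins 65 mm behind the grasp point.
Start: joints at [1.21, 0.599, -0.003, 1.599, 0.002, 0.943, -0.08], TCP at [0.203, -0.696, 0.196] pointing down, gripper open.
Joint ranges: [-2.57, 2.57], [-0.35, 1.97], [-1.29, 1.29], [0.11, 2.56], [-1.05, 4.19], [0.11, 1.86], [-2.63, 2.63]. Speed limits (rad/s): [2.22, 2.22, 3.01, 3.01, 3.14, 3.14, 3.14].

INTERFACE

Orientations are given as [roll, pitch, yaw] about the fixed x, y, z axes, in that order (R = Rz(yaw) Ry(pitch) Rx(roll)).
In Python, from bench import status, cams, workorder, spotter gives the robot as it stands.
- The arm moves only by the shell command python3 -m jog 'ROWS' [FORCE]. ROWS is JSON, a list of rows, each a list of 3 entries, a list of its own where there are three numbers: the shift along the world's x, y, z scaled (see below), then the turn, a rotation vector about the world's x, y, z scaled (see below), then the opening, from -1 (shut) to 1 (fully open), so that 0 is half open. In form: [[[x, y, z], [ax, ay, az], grip], ...]. A call has 1 to 10 rows; each row is the pose to reach, as a shift and turn from the pose commanded when the call began; what a row does not reach only later rows make up. The controller multiplies each number of a shift by 1 m and each number of a turn by 90 degrees. A row lasts 1/10 s, in which the tool goes at most 50 mm and 8.59 degrees, less where a joint would pass 70% of its speed; a pose out of reach is approached as far as the arm can. A call with a number of a shift or a turn outside -1 to 1 is refused whole. A call with a gripper value outside its range is refused whole. The fingers move at their own pace and stop on an object; FORCE is the grip in N (left out, the last holds). Time passes only in rows, so rows that repeat a pose let the fingers close. It gives the time, the measured TCP pose, the force, the opening and the grip force at its end, in the units of the state.
- status.read_state(): the state, without advancing time (a new reading comes with each control period).
- cams.grab_frame(name): name is "scene" or "side" or "wrist"; returns a dict with "pixels" (384x512x3 uint8, blue, green, red), "fx", "fy", "cx", "cy" (pixels), "cam_to_world" (4x4, takes a point from camera to world coordinates). Camera axes: x right, y up, looking along -z (the intrinsics and any distortion apply to the point x, -y, -z); pixel columns grow to the right and rows downward; lengths in m; the calibration is good to about 2 mm. A picture is of the moment at which its call begins. There is no depth.
- workorder.finish_job(): hands the job in; it is judged then, once.
Trained networks look in a picture, given as the dict that the camera call returned (one of the last four; its "shot" number tells which), for a name from the list of things; names that differ only in an ending like _2 or _b are one class to them, and where a whole thing is asked for, a point or a joint stands for the part that bears it (a point fixed in the world has none). Each returns a list of dicts, best first, with "confidence" (0 to 1); they miss things now and then, are a little off and sometimes report something else, mostly with a low value. They report only what shows in the picture. A call takes as long as a camera call. They do not tell look-alikes from the thing itself.
- spotter.outline_of(picture, name): "region" (384x512 bool, what is visible of it) and "location" ([column, row] in pixels, amid what is visible of it).
The state is a dict: "clock": time; "joint_pos": joint angles; "qd": joint speeds; "joint_torque": joint torques, N m; "position": TCP position; "tcp_rot": TCP orientation; "contact_force": force on the tool from outside, world axes, zero at the start; "wrist_torque": the same for the moment, N m; "grip_width": opening from 0.0 (shut) to 1.0 (fully open); "grip_force": force on a finger pad.
Only numpy, scipy, OpenCV 4.12 (cv2) and the standard library are available. Lean on these libraries where they do the work, as an engineer would, in place of code of your own. Each camera call takes 0.05 s, during which the arm holds its last target. There are 200 camera calls.

## Working session

There is one attempt and no reset: what is moved stays moved. The work goes in short steps, Python scripts to look and compute and a shell command to move; the robot and the scene stay as the last step left them, time stands still between calls to the robot, and variables do not carry over. Pictures are saved under pics/ and viewed, at most 13 in all, crops included, and the job is handed in when it is done.

```bash
mkdir -p pics; ls; cat > h.py <<'E'
import numpy as np,cv2
from bench import status,cams,workorder,spotter
def ray(f,u,v):
    T=np.array(f["cam_to_world"]);d=T[:3,:3]@np.array([(u-f["cx"])/f["fx"],-(v-f["cy"])/f["fy"],-1]);return T[:3,3],d
def at(f,u,v,z):
    o,d=ray(f,u,v);return o+d*(z-o[2])/d[2]
def proj(f,p):
    T=np.array(f["cam_to_world"]);c=T[:3,:3].T@(np.array(p)-T[:3,3]);return f["cx"]+f["fx"]*c[0]/-c[2],f["cy"]-f["fy"]*c[1]/-c[2]
E
python3 - <<'E'
from h import *
fs={}
for n in("scene","side"):
    f=cams.grab_frame(n);fs[n]=f;print(n,[k for k in f],np.round(f["cam_to_world"],3).tolist(),f["fx"],f["cx"],f["cy"])
    for t in("matchbox","dispenser","flap","plunger","brass_cup","bell","tape","tealight"):
        for r in spotter.outline_of(f,t)[:4]:
            u,v=r["location"];print(n,t,round(r["confidence"],2),np.round([u,v]),int(r["region"].sum()),np.round(at(f,u,v,.03),3))
cv2.imwrite("pics/a.png",np.hstack([fs["scene"]["pixels"],fs["side"]["pixels"]])[:, :])
cv2.imwrite("pics/scene.png",cv2.resize(fs["scene"]["pixels"],(800,600)));cv2.imwrite("pics/side.png",cv2.resize(fs["side"]["pixels"],(800,600)))
s=status.read_state();print({k:np.round(s[k],3).tolist() for k in s})
E
```

```text
pics
scene ['pixels', 'fx', 'fy', 'cx', 'cy', 'cam_to_world', 'shot'] [[-0.729, 0.362, -0.582, -0.296], [-0.685, -0.395, 0.612, 0.799], [-0.008, 0.845, 0.535, 0.824], [0.0, 0.0, 0.0, 1.0]] 439.94822395495237 253.71528276957608 195.23393731028574
scene matchbox 0.84 [304. 188.] 582 [ 0.468 -0.259  0.03 ]
scene matchbox 0.66 [249. 189.] 533 [ 0.607 -0.126  0.03 ]
scene matchbox 0.48 [281. 202.] 157 [ 0.471 -0.137  0.03 ]
scene matchbox 0.28 [208. 212.] 1087 [0.605 0.064 0.03 ]
scene dispenser 0.85 [208. 213.] 980 [0.604 0.065 0.03 ]
scene plunger 0.63 [307. 190.] 615 [ 0.454 -0.254  0.03 ]
scene plunger 0.3 [181. 257.] 436 [0.496 0.26  0.03 ]
scene brass_cup 0.73 [183. 256.] 428 [0.497 0.254 0.03 ]
scene brass_cup 0.2 [349. 184.] 413 [ 0.373 -0.39   0.03 ]
scene bell 0.66 [309. 172.] 264 [ 0.529 -0.362  0.03 ]
scene tape 0.67 [351. 187.] 519 [ 0.357 -0.377  0.03 ]
scene tape 0.46 [182. 256.] 419 [0.498 0.257 0.03 ]
scene tealight 0.45 [144. 242.] 113 [0.63 0.29 0.03]
side ['pixels', 'fx', 'fy', 'cx', 'cy', 'cam_to_world', 'shot'] [[-0.982, 0.084, -0.171, 0.316], [-0.19, -0.44, 0.877, 1
[... 312 characters left out ...]
14. 208.] 1589 [0.625 0.076 0.03 ]
side flap 0.44 [216. 210.] 1523 [0.619 0.081 0.03 ]
side brass_cup 0.77 [244. 253.] 635 [0.502 0.261 0.03 ]
side bell 0.6 [271. 154.] 266 [ 0.539 -0.333  0.03 ]
side tape 0.76 [321. 152.] 391 [ 0.369 -0.382  0.03 ]
side tealight 0.78 [172. 253.] 208 [0.662 0.292 0.03 ]
{'clock': 0.9, 'joint_pos': [1.21, 0.599, -0.003, 1.599, 0.002, 0.943, -0.08], 'qd': [0.002, 0.001, -0.001, 0.002, 0.002, -0.002, 0.0], 'joint_torque': [0.0, -76.482, 1.496, -25.271, -0.052, 0.01, -0.0], 'position': [0.203, -0.696, 0.196], 'tcp_rot': [-3.142, 0.0, 0.284], 'contact_force': [-0.442, 0.068, -0.266], 'wrist_torque': [-0.032, -0.009, 0.015], 'grip_force': 0.0, 'grip_width': 0.996}
```

View pics/scene.png

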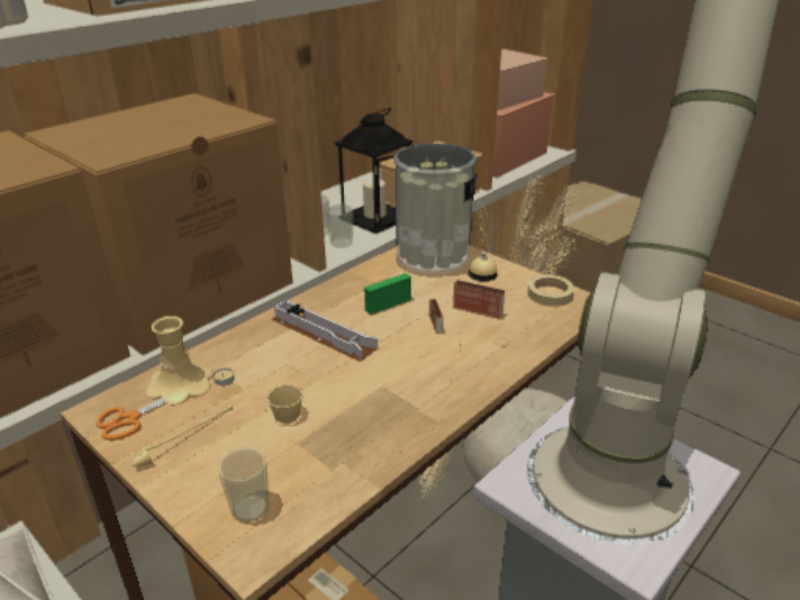

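View pics/side.png

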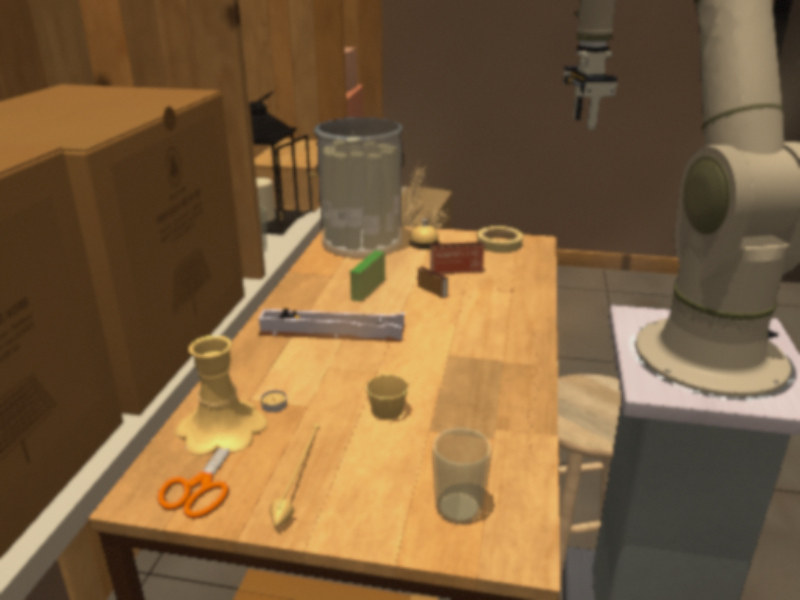

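The red box is at about scene px (478,298) and side px (457,258) in the 800x600 views. It is larger than the brown one next to it; the green one is to be left alone. The dispenser mouth faces the robot, at about scene px (365,345) and side px (403,328). I'll move above for a close look.

```bash
python3 -m jog '[[[0.02,0.03,0.035],[0,0,0],1],[[0.04,0.07,0.06],[0,0,0],1],[[0.06,0.11,0.08],[0,0,0],1],[[0.08,0.15,0.10],[0,0,0],1],[[0.10,0.19,0.12],[0,0,0],1],[[0.12,0.23,0.14],[0,0,0],1],[[0.14,0.27,0.15],[0,0,0],1],[[0.16,0.31,0.16],[0,0,0],1],[[0.18,0.34,0.17],[0,0,0],1],[[0.19,0.37,0.17],[0,0,0],1]]' 20
python3 - <<'E'
from h import *
f=cams.grab_frame("wrist");print(np.round(f["cam_to_world"],3).tolist(),f["fx"])
for t in("matchbox","dispenser"):
    for r in spotter.outline_of(f,t)[:4]:
        u,v=r["location"];print(t,round(r["confidence"],2),np.round([u,v]),int(r["region"].sum()),np.round(at(f,u,v,.03),3))
cv2.imwrite("pics/w1.png",cv2.resize(f["pixels"],(800,600)))
E
```

```text
clock: 1.9
position: [0.395, -0.3244, 0.3674]
tcp_rot: [3.139, -0.002, 0.286]
contact_force: [0.5, -0.5, -0.2]
grip_width: 0.999
grip_force: 0.0
[[0.281, 0.918, 0.28, 0.472], [-0.96, 0.268, 0.084, -0.301], [0.002, -0.292, 0.956, 0.556], [0.0, 0.0, 0.0, 1.0]] 283.4873433193384
matchbox 0.86 [220. 107.] 1040 [ 0.456 -0.245  0.03 ]
matchbox 0.82 [170.  72.] 625 [ 0.487 -0.148  0.03 ]
matchbox 0.58 [203.   1.] 266 [ 0.606 -0.179  0.03 ]
dispenser 0.62 [77. 14.] 1015 [0.531 0.014 0.03 ]
```

View pics/w1.png

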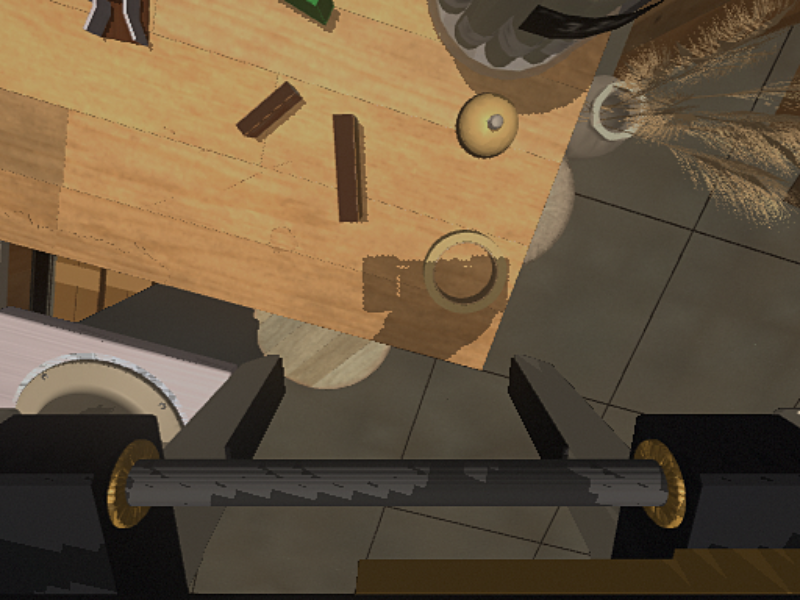

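The wrist view shows the red box, top face (333..365, 113..221), standing nearly along x. The dispenser mouth is at the top left (115,35). Next I'll look at the dispenser.

```bash
python3 -m jog '[[[0.01,0.04,0],[0,0,0],1],[[0.02,0.08,0],[0,0,0],1],[[0.03,0.12,0.0],[0,0,0],1],[[0.04,0.16,0],[0,0,0],1],[[0.05,0.20,0],[0,0,0],1],[[0.06,0.24,0],[0,0,0],1],[[0.07,0.28,0],[0,0,0],1],[[0.08,0.31,0],[0,0,0],1],[[0.08,0.32,0],[0,0,0],1],[[0.08,0.32,0],[0,0,0],1]]'
python3 - <<'E'
from h import *
f=cams.grab_frame("wrist");print(np.round(f["cam_to_world"],3).tolist(),f["fx"])
for t in("dispenser","flap","plunger"):
    for r in spotter.outline_of(f,t)[:3]:
        u,v=r["location"];print(t,round(r["confidence"],2),np.round([u,v]),int(r["region"].sum()),np.round(at(f,u,v,.03),3))
r=spotter.outline_of(f,"dispenser")[0]["region"];ys,xs=np.where(r);x0,x1,y0,y1=max(xs.min()-15,0),min(xs.max()+15,512),max(ys.min()-15,0),min(ys.max()+15,384)
k=min(800/(x1-x0),600/(y1-y0));print("crop",x0,y0,k)
np.save("f2.npy",f,allow_pickle=True)
cv2.imwrite("pics/w2.png",cv2.resize(f["pixels"][y0:y1,x0:x1],None,fx=k,fy=k,interpolation=cv2.INTER_CUBIC))
E
```

```text
clock: 3.05
position: [0.473, -0.006, 0.3656]
tcp_rot: [-3.141, 0.001, 0.285]
contact_force: [0.7, -1.3, 0.5]
grip_width: 0.999
grip_force: 0.0
[[0.28, 0.917, 0.283, 0.551], [-0.96, 0.268, 0.082, 0.017], [-0.001, -0.295, 0.956, 0.554], [0.0, 0.0, 0.0, 1.0]] 283.4873433193384
dispenser 0.85 [254.  59.] 3865 [0.624 0.038 0.03 ]
crop 214 0 4.316546762589928
```

View pics/w2.png

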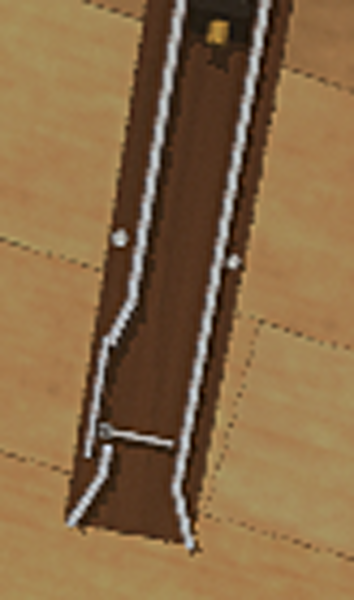

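The dispenser is clear: left wall crop (180,0)->(135,300), right wall (264,0)->(178,486), flap hinge (105,430), mouth ends (70,523)/(191,548), brass plunger (217,32). Now fitting the lane line.

```bash
python3 - <<'E'
from h import *
f=np.load("f2.npy",allow_pickle=True).item();k=4.316546762589928
g=f["pixels"].min(2).astype(float)
def o(c):return (c[0]+.5)/k-.5+214,(c[1]+.5)/k-.5
def line(a,b):
    a,b=o(a),o(b);P=[]
    for v in range(int(np.ceil(a[1]))+1,int(b[1])-1):
        u=a[0]+(b[0]-a[0])*(v-a[1])/(b[1]-a[1]);c=np.arange(round(u)-3,round(u)+4);w=np.clip(g[v,c]-110,0,None)
        if w.sum()>30:P.append(at(f,(w*c).sum()/w.sum(),v,.028)[:2])
    P=np.array(P);d=np.polyfit(P[:,0],P[:,1],1);r=P[:,1]-np.polyval(d,P[:,0]);print(len(P),d,r.std(),P[0],P[-1]);return d
L=line((180,0),(137,290));R=line((264,0),(180,480))
m=(L[0]+R[0])/2;print("yaw",np.arctan(m),"width",(L[1]-R[1]+(L[0]-R[0])*.6)*np.cos(m))
for n,c,z in(("hinge",(105,430),.026),("flapend",(172,443),.026),("ml",(70,523),.028),("mr",(191,548),.028),("narrowR",(178,486),.028),("basel",(68,521),.01),("baser",(197,548),.01),("plug",(217,40),.026)):
    print(n,at(f,*o(c),z).round(4))
print("mid y at x=.5,.6,.7",[(np.polyval(L,x)+np.polyval(R,x))/2 for x in(.5,.6,.7)])
# box top face corners from w1
T=np.array([[0.281,0.918,0.28,0.472],[-0.96,0.268,0.084,-0.301],[0.002,-0.292,0.956,0.556],[0,0,0,1]])
f["cam_to_world"]=T;s=.64
C=[at(f,u*s,v*s,.064) for u,v in((333,115),(353,114),(362,220),(341,221))];print(np.round(C,4),np.mean(C,0))
d=(C[1]+C[0]-C[2]-C[3])/2;print("len",np.linalg.norm(d),"yaw",np.arctan2(d[1],d[0]))
E
```

```text
64 [ 0.09762501 -0.00933572] 0.000314119924410663 [0.70641639 0.05928795] [0.61232209 0.05064459]
108 [ 0.09838387 -0.04091531] 0.00042642396109399285 [0.71509163 0.02957324] [0.54869567 0.01283109]
yaw 0.0976924657415137 width 0.030974915903636442
hinge [0.5542 0.0467 0.026 ]
flapend [0.5571 0.019  0.026 ]
ml [0.5146 0.0509 0.028 ]
mr [ 5.191e-01 -4.000e-04  2.800e-02]
narrowR [0.5415 0.0119 0.028 ]
basel [0.514  0.0531 0.01  ]
baser [ 0.5187 -0.0035  0.01  ]
plug [0.7002 0.0432 0.026 ]
mid y at x=.5,.6,.7 [np.float64(0.023876708157217565), np.float64(0.0336771524716573), np.float64(0.043477596786097035)]
[[ 0.5032 -0.2255  0.064 ]
 [ 0.5099 -0.245   0.064 ]
 [ 0.4083 -0.2819  0.064 ]
 [ 0.4008 -0.26    0.064 ]] [ 0.45552851 -0.25309714  0.064     ]
len 0.10803539971757256 yaw 0.3363751547003083
```

```bash
python3 -m jog '[[[0,-0.04,-0.02],[0,0,0.01],0.1],[[0,-0.08,-0.04],[0,0,0.02],0.1],[[-0.01,-0.12,-0.06],[0,0,0.033],0.1],[[-0.01,-0.16,-0.09],[0,0,0.033],0.1],[[-0.015,-0.20,-0.12],[0,0,0.033],0.1],[[-0.0175,-0.23,-0.15],[0,0,0.033],0.1],[[-0.0175,-0.247,-0.18],[0,0,0.033],0.1],[[-0.0175,-0.247,-0.20],[0,0,0.033],0.1],[[-0.0175,-0.247,-0.21],[0,0,0.033],0.1],[[-0.0175,-0.247,-0.21],[0,0,0.033],0.1]]' 25
python3 - <<'E'
from h import *
s=status.read_state();print(s["position"],s["tcp_rot"],s["grip_width"])
f=cams.grab_frame("wrist");np.save("f3.npy",f,allow_pickle=True)
for n in("scene","side"):
    h=cams.grab_frame(n)
    for r in spotter.outline_of(h,"matchbox")[:3]:
        u,v=r["location"];print(n,r["confidence"],u,v,at(h,u,v,.032).round(4))
cv2.imwrite("pics/w3.png",cv2.resize(f["pixels"],(800,600)))
E
```

```text
clock: 4.3
position: [0.4547, -0.2531, 0.1549]
tcp_rot: [-3.14, 0.002, 0.335]
contact_force: [0.4, 0.6, 0.3]
grip_width: 0.55
grip_force: 0.0
[ 0.45465941 -0.2531003   0.15489929] [-3.14009663e+00  1.57966528e-03  3.35021622e-01] 0.5495771612577726
scene 0.75 305.1 192.3 [ 0.4492 -0.2381  0.032 ]
scene 0.68 277.0 201.5 [ 0.4823 -0.1305  0.032 ]
scene 0.6 248.1 188.9 [ 0.6072 -0.1234  0.032 ]
side 0.86 291.0 163.4 [ 0.4592 -0.2565  0.032 ]
side 0.6 236.3 178.0 [ 0.6093 -0.1154  0.032 ]
side 0.51 273.7 180.1 [ 0.4951 -0.1221  0.032 ]
```

View pics/w3.png

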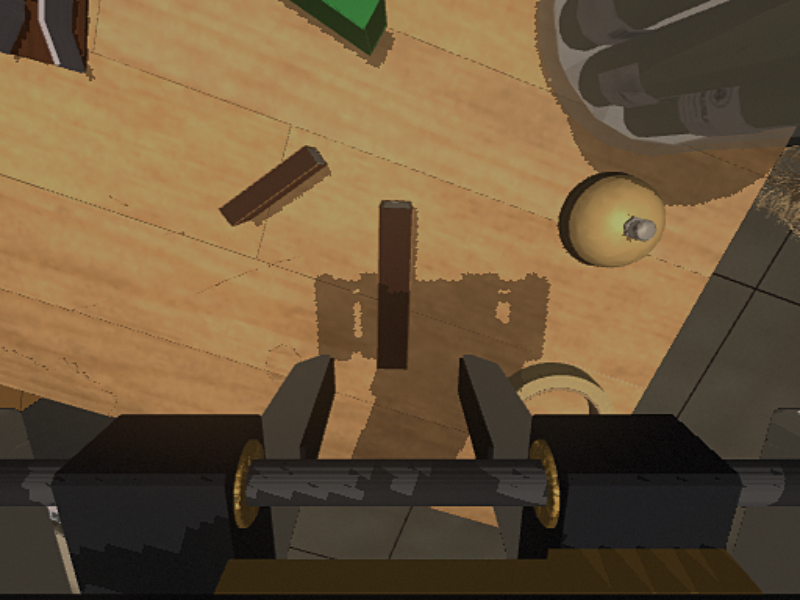

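The box lies straight in the picture: far end at (395,208), near end (392,368), centred between the fingers (about column 397).

```bash
python3 - <<'E'
from h import *
f=np.load("f3.npy",allow_pickle=True).item();s=.64
C=[at(f,u*s,v*s,.064) for u,v in((381,208),(411,208),(407,369),(377,368))];print(np.round(C,4),np.mean(C,0))
d=(C[1]+C[0]-C[2]-C[3])/2;print("len",np.linalg.norm(d),"w",np.linalg.norm(C[0]-C[1]),"yaw",np.arctan2(d[1],d[0]))
E
```

```text
[[ 0.5044 -0.2254  0.064 ]
 [ 0.5105 -0.243   0.064 ]
 [ 0.4067 -0.2773  0.064 ]
 [ 0.4005 -0.2575  0.064 ]] [ 0.45554563 -0.25080584  0.064     ]
len 0.10905367270671752 w 0.018563579426029146 yaw 0.30916740809587717
```

```bash
python3 -m jog '[[[0,0.002,-0.04],[0,0,-0.01],0.1],[[0,0.002,-0.07],[0,0,-0.01],0.1],[[0,0.002,-0.09],[0,0,-0.01],0.1],[[0,0.002,-0.105],[0,0,-0.01],0.1],[[0,0.002,-0.113],[0,0,-0.01],0.1],[[0,0.002,-0.113],[0,0,-0.01],-0.3],[[0,0.002,-0.113],[0,0,-0.01],-1],[[0,0.002,-0.113],[0,0,-0.01],-1],[[0,0.002,-0.113],[0,0,-0.01],-1],[[0,0.002,-0.113],[0,0,-0.01],-1]]' 25
python3 -m jog '[[[0,0,0],[0,0,0],-1],[[0,0,0],[0,0,0],-1],[[0,0,0.005],[0,0,0],-1],[[0,0,0.02],[0,0,0],-1],[[0,0,0.04],[0,0,0],-1],[[0,0,0.06],[0,0,0],-1],[[0,0,0.06],[0,0,0],-1]]'
python3 - <<'E'
from h import *
f=cams.grab_frame("wrist");np.save("f4.npy",f,allow_pickle=True)
cv2.imwrite("pics/w4.png",cv2.resize(f["pixels"],(800,600)))
E
```

```text
clock: 5.55
position: [0.4557, -0.2512, 0.0434]
tcp_rot: [3.141, -0.001, 0.32]
contact_force: [-0.1, -0.4, 0.1]
grip_width: 0.17
grip_force: 0.0
clock: 6.25
position: [0.4566, -0.2516, 0.1052]
tcp_rot: [3.139, -0.003, 0.32]
contact_force: [0.8, -2.0, 0.4]
grip_width: 0.009
grip_force: 0.0
```

View pics/w4.png

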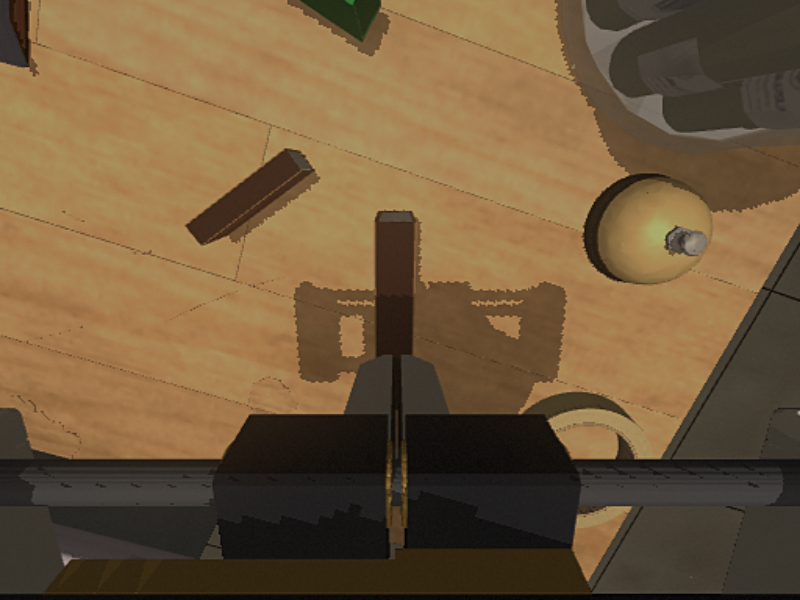

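Nothing was gripped: the box still stands with its near end at (393,355), in front of the closed fingertips (397,360). I'll check the geometry by projecting the TCP and box corners.

```bash
python3 - <<'E'
from h import *
s=status.read_state();print({k:np.round(s[k],4).tolist() for k in("position","tcp_rot","grip_width","joint_pos")})
f=np.load("f4.npy",allow_pickle=True).item();p=s["position"]
print("cam",np.round(f["cam_to_world"],3).tolist())
for dz in(-.03,-.008,0,.011):print("tcp+",dz,np.array(proj(f,p+np.array([0,0,dz])))/.64)
for n in("w3",):
  g=np.load("f3.npy",allow_pickle=True).item()
def tri(a,b):
    (o1,d1),(o2,d2)=a,b;d1=d1/np.linalg.norm(d1);d2=d2/np.linalg.norm(d2)
    t=np.linalg.lstsq(np.c_[d1,-d2],o2-o1,rcond=None)[0];P,Q=o1+t[0]*d1,o2+t[1]*d2;return (P+Q)/2,np.linalg.norm(P-Q)
F={n:cams.grab_frame(n) for n in("scene","side")}
S=lambda n:min((r for r in spotter.outline_of(F[n],"matchbox")),key=lambda r:abs(r["location"][0]-(304 if n=="scene" else 292)))
L={n:S(n) for n in F};print(tri(ray(F["scene"],*L["scene"]["location"]),ray(F["side"],*L["side"]["location"])))
out=[]
for n in F:
    u,v=map(int,L[n]["location"]);c=F[n]["pixels"][v-35:v+40,u-40:u+40];print(n,"crop origin",u-40,v-35)
    for P in((.5045,-.226,0),(.51,-.243,.064),(.406,-.278,.064),(.4,-.258,.0)):
        print(np.round(proj(F[n],P),1),end=" ")
    print("tcp",np.round(proj(F[n],p),1));out.append(cv2.resize(c,(400,375),interpolation=cv2.INTER_CUBIC))
cv2.imwrite("pics/c.png",np.hstack(out))
E
```

```text
{'position': [0.4561, -0.2514, 0.104], 'tcp_rot': [3.1398, -0.0018, 0.3196], 'grip_width': 0.0046, 'joint_pos': [0.5305, 0.4956, -0.1893, 2.1424, 0.1829, 0.5158, -1.047]}
cam [[0.314, 0.908, 0.277, 0.533], [-0.95, 0.299, 0.093, -0.226], [0.002, -0.292, 0.956, 0.294], [0.0, 0.0, 0.0, 1.0]]
tcp+ -0.03 [395.87321958 327.80175085]
tcp+ -0.008 [395.96185514 343.68426693]
tcp+ 0 [395.9985953  350.26769785]
tcp+ 0.011 [396.05383097 360.16532137]
(array([ 0.46627466, -0.26425275,  0.01592023]), np.float64(0.0036256600240480636))
scene crop origin 265 156
[289.8 195.8] [292.4 177.5] [323.2 184.2] [319.7 203.2] tcp [307.1 171.7]
side crop origin 249 132
[275.7 175.1] [275.2 154.8] [308.4 153. ] [308.7 173.5] tcp [292.5 143.3]
```

View pics/c.png

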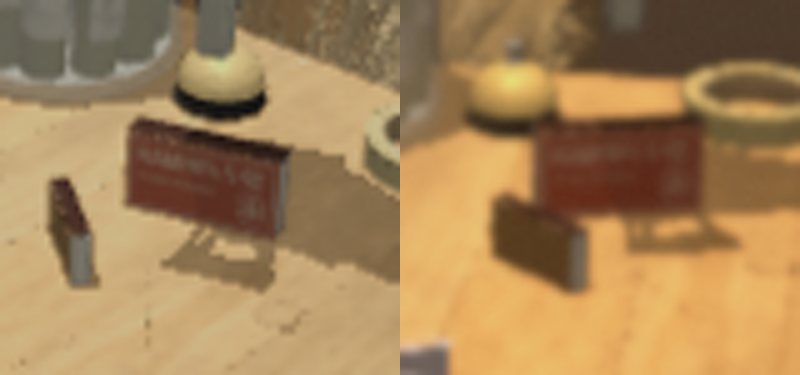

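In the side view a grey fingertip shows at about px (293,136), while the reported TCP projects to (292,143). The real tips therefore seem to sit higher than reported. I'll measure that directly.

```bash
python3 - <<'E'
from h import *
p=status.read_state()["position"];out=[]
for n in("scene","side"):
    f=cams.grab_frame(n);np.save(n+".npy",f,allow_pickle=True);im=f["pixels"];u,v=map(int,proj(f,p));x0,y0=u-40,v-45
    c=cv2.resize(im[y0:y0+75,x0:x0+80],(400,375),interpolation=cv2.INTER_CUBIC)
    for dz,col in((-.008,(0,0,255)),(.05,(0,255,0))):
        a,b=proj(f,p+[0,0,dz]);cv2.circle(c,(int((a-x0)*5),int((b-y0)*5)),3,col,1)
    print(n,x0,y0);out.append(c)
cv2.imwrite("pics/d.png",np.hstack(out))
E
```

```text
scene 267 127
side 252 98
```

View pics/d.png

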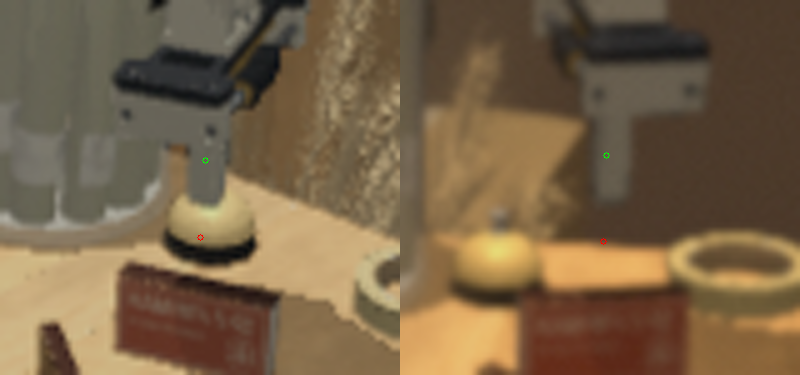

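The tips are at scene px (308.4,167.6) and side px (295,138), roughly 27 mm above where they should be (red dots), so the fingers passed over the box. Triangulating that for the x,y correction too.

```bash
python3 - <<'E'
from h import *
from scipy.optimize import least_squares
F=[np.load(n+".npy",allow_pickle=True).item() for n in("scene","side")]
p=status.read_state()["position"]
def tri(uv):
    r=least_squares(lambda P:np.ravel([np.subtract(proj(f,P),q) for f,q in zip(F,uv)]),[.46,-.25,.05]);return r.x.round(4),r.fun.round(1)
t=tri([(308.4,167.6),(295,138.2)]);print("tip",t,"tip-tcp",t[0]-p)
# box corners: scene crop (267,127), side crop (252,98), scale 5
print("box top near corner",tri([(267+277/5,127+298/5),(252+288/5,98+293/5)]))
print("box bottom near",tri([(267+272/5,127+375/5),(249+305/5,132+212/5)]))
print("box top far corner(left)",tri([(267+120/5,127+266/5),(252+122/5,98+293/5)]))
E
```

```text
tip (array([ 0.4485, -0.2469,  0.1238]), array([ 0. ,  0.1, -0. , -0.1])) tip-tcp [-0.00656984  0.00389235  0.02172124]
box top near corner (array([ 0.4018, -0.2689,  0.0576]), array([ 0.1,  0.7, -0.2, -0.6]))
box bottom near (array([ 0.3976, -0.2652, -0.0024]), array([ 0.1,  1.2, -0.4, -1.1]))
box top far corner(left) (array([ 0.5032, -0.2269,  0.064 ]), array([-0. , -0.3,  0.1,  0.2]))
```

```bash
python3 -m jog '[[[0,0,0],[0,0,0],0.1],[[0,0,0],[0,0,0],0.1],[[0,0,0],[0,0,0],0.1],[[0,0,0],[0,0,0],0.1],[[0,0,-0.02],[0,0,0],0.1],[[0,0,-0.04],[0,0,0],0.1],[[0,0,-0.055],[0,0,0],0.1],[[0,0,-0.066],[0,0,0],0.1],[[0,0,-0.07],[0,0,0],0.1],[[0,0,-0.07],[0,0,0],0.1]]' 25
python3 -m jog '[[[0,0,-0.008],[0,0,0],0.1],[[0,0,-0.016],[0,0,0],0.1],[[0,0,-0.016],[0,0,0],-0.3],[[0,0,-0.016],[0,0,0],-1],[[0,0,-0.016],[0,0,0],-1],[[0,0,-0.016],[0,0,0],-1],[[0,0,-0.016],[0,0,0],-1],[[0,0,-0.016],[0,0,0],-1]]'
```

```text
clock: 7.6
position: [0.4554, -0.2509, 0.0325]
tcp_rot: [-3.141, 0.001, 0.32]
contact_force: [1.1, 0.9, -0.1]
grip_width: 0.548
grip_force: 0.0
clock: 8.4
position: [0.4556, -0.2511, 0.017]
tcp_rot: [3.141, -0.0, 0.32]
contact_force: [0.1, 0.5, 1.7]
grip_width: 0.248
grip_force: 25.0
```

```bash
python3 -m jog '[[[0,0,0.01],[0,0,0],-1],[[0,0,0.04],[0,0,0],-1],[[0,0,0.08],[0,0,0],-1],[[0,0.04,0.085],[0,0,-0.03],-1],[[0,0.08,0.085],[0,0,-0.06],-1],[[-0.005,0.12,0.085],[0,0,-0.10],-1],[[-0.009,0.16,0.085],[0,0,-0.141],-1],[[-0.009,0.20,0.085],[0,0,-0.141],-1],[[-0.009,0.24,0.08],[0,0,-0.141],-1],[[-0.009,0.27,0.07],[0,0,-0.141],-1]]'
python3 -m jog '[[[0,0,-0.02],[0,0,0],-1],[[0,0,-0.03],[0,0,0],-1],[[0,0,-0.03],[0,0,0],-1],[[0,0,-0.03],[0,0,0],-1]]'
python3 - <<'E'
from h import *
p=status.read_state();print(p["position"].round(4),p["tcp_rot"].round(3),p["grip_force"],p["grip_width"])
f=cams.grab_frame("wrist");np.save("f5.npy",f,allow_pickle=True)
cv2.imwrite("pics/w5.png",cv2.resize(f["pixels"],(800,600),interpolation=cv2.INTER_CUBIC))
D=np.array([.556,.0294,0]);e=np.array([.9952,.0977,0]);n=np.array([-.0977,.9952,0])
for x,y,z in((-.04,.0235,.028),(-.04,-.0235,.028),(0,.0175,.026),(.12,.0155,.028),(.12,-.0155,.028)):print(x,y,np.array(proj(f,D+e*x+n*y+[0,0,z]))/.64)
E
```

```text
clock: 9.4
position: [0.4468, 0.0215, 0.0878]
tcp_rot: [-3.141, -0.002, 0.1]
contact_force: [0.8, -0.1, -0.1]
grip_width: 0.245
grip_force: 25.0
clock: 9.8
position: [0.4464, 0.0182, 0.0571]
tcp_rot: [3.141, 0.001, 0.097]
contact_force: [0.3, 0.9, 1.2]
grip_width: 0.25
grip_force: 25.0
[0.4464 0.0182 0.0571] [3.141e+00 1.000e-03 9.700e-02] 24.96141940355301 0.24963763546927903
-0.04 0.0235 [345.59028896 189.93663906]
-0.04 -0.0235 [444.26218906 189.7905399 ]
0 0.0175 [356.20346825  98.90886389]
0.12 0.0155 [ 352.09464468 -255.94232415]
0.12 -0.0155 [ 435.93741331 -256.13014954]
```

View pics/w5.png

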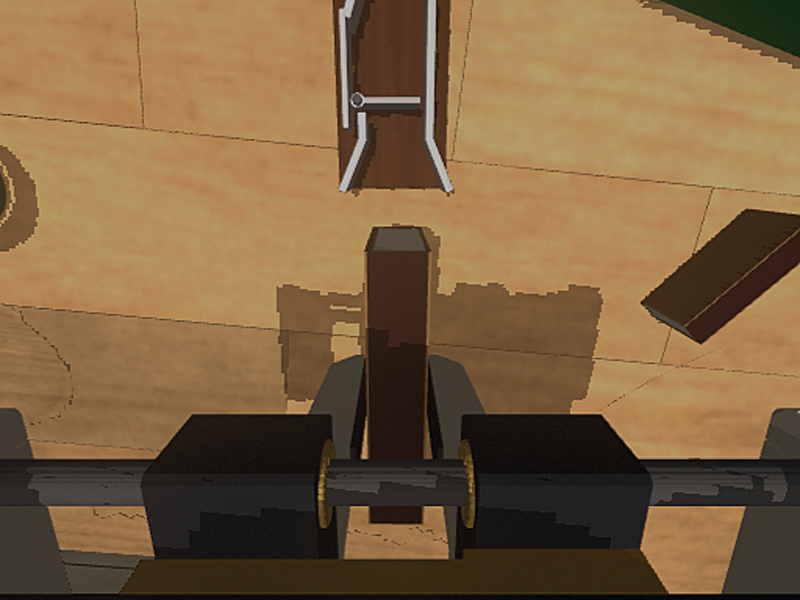

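Box held squarely: centre column 397, and the mouth ends at (345,190)/(449,190) give a mid column of 397 too, so it is aligned. Lower it and advance to the flap.

```bash
python3 -m jog '[[[0,0,-0.02],[0,0,0],-1],[[0,0,-0.033],[0,0,0],-1],[[0,0,-0.036],[0,0,0],-1],[[0,0,-0.036],[0,0,0],-1],[[0.01,0.001,-0.036],[0,0,0],-1],[[0.02,0.002,-0.036],[0,0,0],-1],[[0.03,0.003,-0.036],[0,0,0],-1],[[0.04,0.004,-0.036],[0,0,0],-1],[[0.05,0.005,-0.036],[0,0,0],-1],[[0.05,0.005,-0.036],[0,0,0],-1]]'
python3 -m jog '[[[0.005,0.0005,0],[0,0,0],-1],[[0.01,0.001,0],[0,0,0],-1],[[0.015,0.0015,0],[0,0,0],-1],[[0.02,0.002,0],[0,0,0],-1],[[0.025,0.0025,0],[0,0,0],-1],[[0.03,0.003,0],[0,0,0],-1]]'
```

```text
clock: 10.85
position: [0.4985, 0.0243, 0.0209]
tcp_rot: [-3.141, -0.002, 0.098]
contact_force: [-0.0, -0.4, -0.2]
grip_width: 0.248
grip_force: 25.0
clock: 11.45
position: [0.527, 0.0268, 0.0208]
tcp_rot: [3.141, -0.0, 0.098]
contact_force: [-1.4, -2.3, -0.5]
grip_width: 0.252
grip_force: 25.0
```

```bash
python3 -m jog '[[[0.006,0.0006,0],[0,0,0],-1],[[0.012,0.0012,0],[0,0,0],-1],[[0.018,0.0018,0],[0,0,0],-1],[[0.024,0.0024,0],[0,0,0],-1],[[0.03,0.003,0],[0,0,0],-1],[[0.036,0.0036,0],[0,0,0],-1]]'
python3 -m jog '[[[0.006,0.0006,0],[0,0,0],-1],[[0.012,0.0012,0],[0,0,0],-1],[[0.018,0.0018,0],[0,0,0],-1],[[0.024,0.0024,0],[0,0,0],-1],[[0.03,0.003,0],[0,0,0],-1],[[0.036,0.0036,0],[0,0,0],-1]]'
python3 -m jog '[[[0.006,0.0006,0],[0,0,0],-1],[[0.012,0.0012,0],[0,0,0],-1],[[0.018,0.0018,0],[0,0,0],-1],[[0.024,0.0024,0],[0,0,0],-1],[[0.028,0.0028,0],[0,0,0],-1],[[0.03,0.003,0],[0,0,0],-1]]'
```

```text
clock: 12.05
position: [0.563, 0.0306, 0.0208]
tcp_rot: [3.142, 0.0, 0.099]
contact_force: [0.6, -1.7, -0.7]
grip_width: 0.247
grip_force: 25.0
clock: 12.65
position: [0.599, 0.0342, 0.0208]
tcp_rot: [3.142, 0.0, 0.099]
contact_force: [-1.3, -1.6, -0.5]
grip_width: 0.251
grip_force: 25.0
clock: 13.25
position: [0.629, 0.0372, 0.0208]
tcp_rot: [3.142, -0.0, 0.098]
contact_force: [-1.9, -1.5, 0.5]
grip_width: 0.249
grip_force: 25.0
```

```bash
for i in 1; do :; done
python3 -m jog '[[[0.002,0.0002,0],[0,0,0],-1],[[0.004,0.0004,0],[0,0,0],-1],[[0.006,0.0006,0],[0,0,0],-1],[[0.008,0.0008,0],[0,0,0],-1],[[0.01,0.001,0],[0,0,0],-1],[[0.01,0.001,0],[0,0,0],-1]]'
python3 -m jog '[[[0.002,0.0002,0],[0,0,0],-1],[[0.004,0.0004,0],[0,0,0],-1],[[0.006,0.0006,0],[0,0,0],-1],[[0.006,0.0006,0],[0,0,0],-1]]'
python3 -m jog '[[[0.001,0.0001,0],[0,0,0],-1],[[0.002,0.0002,0],[0,0,0],-1],[[0.003,0.0003,0],[0,0,0],-1],[[0.003,0.0003,0],[0,0,0],-1]]'
```

```text
clock: 13.85
position: [0.6389, 0.0383, 0.0209]
tcp_rot: [-3.142, -0.0, 0.099]
contact_force: [-0.7, -1.4, 0.3]
grip_width: 0.246
grip_force: 25.0
clock: 14.25
position: [0.6448, 0.0392, 0.0208]
tcp_rot: [-3.141, -0.0, 0.099]
contact_force: [-0.4, 0.7, 0.3]
grip_width: 0.247
grip_force: 25.0
clock: 14.65
position: [0.6472, 0.0392, 0.0207]
tcp_rot: [-3.142, 0.001, 0.099]
contact_force: [-1.8, -0.3, 1.1]
grip_width: 0.247
grip_force: 25.0
```

```bash
python3 -m jog '[[[0.001,0.0001,0],[0,0,0],-1],[[0.002,0.0002,0],[0,0,0],-1],[[0.003,0.0003,0],[0,0,0],-1],[[0.003,0.0003,0],[0,0,0],-1]]' | sed -n '2p;4p'
python3 -m jog '[[[0.001,0.0001,0],[0,0,0],-1],[[0.002,0.0002,0],[0,0,0],-1],[[0.002,0.0002,0],[0,0,0],-1]]' | sed -n '2p;4p'
python3 -m jog '[[[0.001,0.0001,0],[0,0,0],-1],[[0.002,0.0002,0],[0,0,0],-1],[[0.002,0.0002,0],[0,0,0],-1]]' | sed -n '1,2p;4p'
```

```text
position: [0.6506, 0.0394, 0.0207]
contact_force: [-2.3, -0.5, -0.7]
position: [0.6526, 0.0396, 0.0208]
contact_force: [-2.8, 1.3, -0.4]
clock: 15.65
position: [0.654, 0.0398, 0.0207]
contact_force: [-4.0, 1.6, 1.6]
```

```bash
for n in 1; do python3 -m jog '[[[0.001,0.0001,0],[0,0,0],-1],[[0.002,0.0002,0],[0,0,0],-1],[[0.002,0.0002,0],[0,0,0],-1]]' | sed -n '2p;4p'; done
python3 -m jog '[[[0.001,0.0001,0],[0,0,0],-1],[[0.002,0.0002,0],[0,0,0],-1],[[0.002,0.0002,0],[0,0,0],-1]]' | sed -n '2p;4p'
python3 -m jog '[[[0.001,0.0001,0],[0,0,0],-1],[[0.001,0.0001,0],[0,0,0],-1]]' | sed -n '1,2p;4p'
```

```text
position: [0.6549, 0.0398, 0.0207]
contact_force: [-8.3, -0.1, 3.7]
position: [0.6556, 0.0398, 0.0205]
contact_force: [-11.8, -0.4, 6.4]
clock: 16.45
position: [0.656, 0.0398, 0.0205]
contact_force: [-13.1, 0.6, 7.1]
```

```bash
python3 -m jog '[[[0.001,0.0001,0],[0,0,0],-1],[[0.001,0.0001,0],[0,0,0],-1],[[0.001,0.0001,0],[0,0,0],-1]]' | sed -n '2p;4p'
python3 -m jog '[[[0,0,0],[0,0,0],-0.3],[[0,0,0],[0,0,0],0],[[0,0,0],[0,0,0],0.1],[[0,0,0],[0,0,0],0.1],[[0,0,0],[0,0,0],0.1]]'
python3 -m jog '[[[0,0,0.01],[0,0,0],0.1],[[0,0,0.03],[0,0,0],0.1],[[0,0,0.06],[0,0,0],0.1],[[0,0,0.1],[0,0,0],0.1],[[-0.03,0,0.14],[0,0,0],0.1],[[-0.06,0,0.18],[0,0,0],0.1],[[-0.09,0,0.21],[0,0,0],0.1],[[-0.12,0,0.24],[0,0,0],0.1],[[-0.12,0,0.25],[0,0,0],0.1],[[-0.12,0,0.25],[0,0,0],0.1]]'
python3 - <<'E'
from h import *
f=cams.grab_frame("wrist")
D=np.array([.556,.0294,0]);e=np.array([.9952,.0977,0]);n=np.array([-.0977,.9952,0])
P=np.array([proj(f,D+e*x+n*y+[0,0,.03]) for x in(-.06,.21) for y in(-.05,.05)]);a=np.clip(P.min(0),0,None).astype(int);b=P.max(0).astype(int)
c=f["pixels"][a[1]:b[1],a[0]:b[0]];k=min(800/c.shape[1],600/c.shape[0])
w=cv2.resize(c,None,fx=k,fy=k,interpolation=cv2.INTER_CUBIC);cv2.imwrite("pics/w6.png",w);print(a,b,k)
for x,z in((45.5,.067),(155.5,.067),(155.5,.022),(147.5,.026)):print(x,(np.array(proj(f,D+e*x/1000+[0,0,z]))-a)*k)
E
```

```text
position: [0.6564, 0.0398, 0.0204]
contact_force: [-14.9, 0.8, 8.7]
clock: 17.25
position: [0.6609, 0.0404, 0.0209]
tcp_rot: [3.142, -0.001, 0.098]
contact_force: [0.1, 0.9, -0.1]
grip_width: 0.546
grip_force: 0.0
clock: 18.25
position: [0.5414, 0.0405, 0.2734]
tcp_rot: [-3.141, -0.005, 0.099]
contact_force: [-0.0, -0.6, -0.6]
grip_width: 0.553
grip_force: 0.0
[224   0] [301 191] 3.141361256544503
45.5 [121.74437327 389.71483316]
155.5 [124.41827766 103.95442433]
155.5 [120.9885812  129.45215306]
147.5 [121.09178184 147.5473351 ]
```

View pics/w6.png

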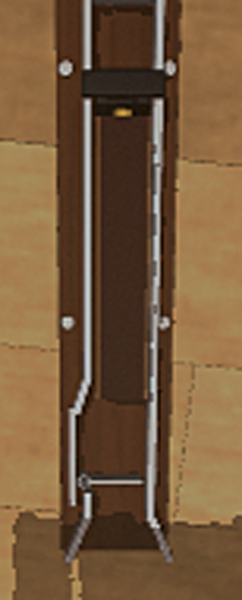

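The flap is shut (row 482) and the box is deep in the lane (rows 112–402), with brass showing at (122,112) just ahead of it. One look straight down on the stop should tell whether the plunger is right in.

```bash
python3 -m jog '[[[0.03,0,0],[0,0,0],0.1],[[0.06,0,-0.02],[0,0,0],0.1],[[0.08,0,-0.05],[0,0,0],0.1],[[0.094,0.002,-0.07],[0,0,0],0.1],[[0.094,0.002,-0.07],[0,0,0],0.1],[[0.094,0.002,-0.07],[0,0,0],0.1]]'|sed -n 2p
python3 - <<'E'
from h import *
D=np.array([.556,.0294,0]);e=np.array([.9952,.0977,0]);n=np.array([-.0977,.9952,0]);out=[]
for cam in("wrist","side"):
    f=cams.grab_frame(cam);np.save("g"+cam+".npy",f,allow_pickle=True)
    u,v=map(int,proj(f,D+e*.145+[0,0,.03]));h=50 if cam=="wrist" else 35
    x0,y0=max(u-h,0),max(v-h,0);c=f["pixels"][y0:y0+2*h,x0:x0+2*h];k=400/c.shape[1]
    print(cam,np.array(f["cam_to_world"])[:3,3],x0,y0,k)
    w=cv2.resize(c,(400,int(c.shape[0]*k)),interpolation=cv2.INTER_CUBIC);w=np.vstack([w,np.zeros((400,400,3),np.uint8)])[:400];out.append(cv2.convertScaleAbs(w,alpha=1.8))
    for x,z in((150,.067),(150,.026),(160,.026),(180,.026)):print(x,z,(np.array(proj(f,D+e*x/1000+[0,0,z]))-[x0,y0])*k)
cv2.imwrite("pics/w7.png",np.hstack(out))
E
```

```text
position: [0.6341, 0.0424, 0.1992]
wrist [0.71544272 0.05029916 0.38726339] 207 68 4.0
150 0.067 [205.34416956 189.88778588]
150 0.026 [203.18989332 185.2515909 ]
160 0.026 [203.34224221 151.15195753]
180 0.026 [203.65495856  81.15792759]
side [0.31598768 1.06762607 0.61266966] 156 165 5.714285714285714
150 0.067 [184.65727967 133.24082249]
150 0.026 [190.65674014 208.65824469]
160 0.026 [170.40954932 207.77202916]
180 0.026 [129.99852578 206.00324667]
```

View pics/w7.png

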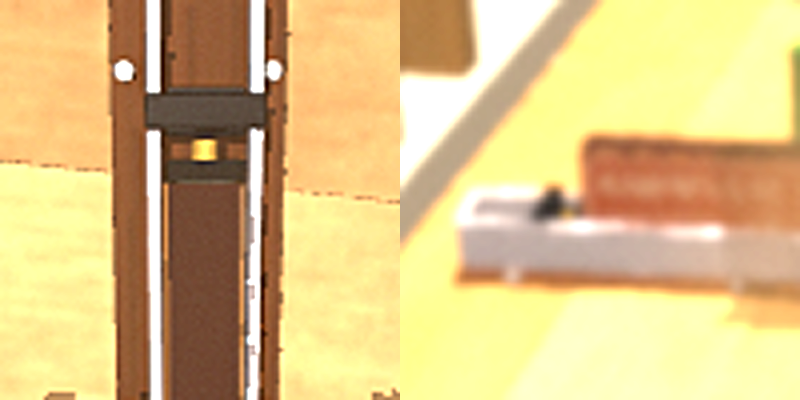

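In the wrist view the box front (row 183) is flush against the dark buffer (rows 160–182), with the brass rod behind it (rows 138–160). As a numeric check I'll compare the brass position with that before loading.

```bash
python3 - <<'E'
from h import *
D=np.array([.556,.0294,0]);e=np.array([.9952,.0977,0]);n=np.array([-.0977,.9952,0])
for fn in("f2.npy","gwrist.npy"):
    f=np.load(fn,allow_pickle=True).item();print(fn)
    for y in(0,.009):
        print(y,[(x,f["pixels"][int(round(v)),int(round(u))].tolist()) for x in range(134,182,2) for u,v in[proj(f,D+e*x/1000+n*y+[0,0,.026])] if 0<=round(v)<384])
E
```

```text
f2.npy
0 [(134, [32, 51, 80]), (136, [32, 52, 83]), (138, [21, 35, 50]), (140, [20, 34, 51]), (142, [21, 36, 51]), (144, [62, 139, 183]), (146, [60, 136, 172]), (148, [62, 136, 171]), (150, [62, 139, 186]), (152, [23, 35, 45]), (154, [29, 37, 44]), (156, [28, 36, 44]), (158, [23, 33, 41])]
0.009 [(134, [31, 50, 83]), (136, [31, 52, 85]), (138, [24, 39, 58]), (140, [33, 53, 85]), (142, [20, 34, 53]), (144, [26, 40, 57]), (146, [20, 33, 47]), (148, [19, 28, 36]), (150, [18, 30, 38]), (152, [18, 29, 36]), (154, [23, 32, 41]), (156, [24, 33, 42])]
gwrist.npy
0 [(134, [33, 44, 67]), (136, [30, 41, 64]), (138, [25, 38, 63]), (140, [27, 39, 63]), (142, [28, 41, 64]), (144, [30, 41, 65]), (146, [28, 40, 63]), (148, [26, 37, 62]), (150, [28, 41, 66]), (152, [41, 54, 62]), (154, [26, 36, 45]), (156, [27, 35, 42]), (158, [23, 24, 30]), (160, [69, 154, 181]), (162, [68, 159, 180]), (164, [16, 21, 35]), (166, [27, 29, 36]), (168, [29, 37, 46]), (170, [35, 42, 52]), (172, [40, 45, 53]), (174, [36, 42, 52]), (176, [40, 45, 55]), (178, [40, 45, 51]), (180, [31, 53, 88])]
0.009 [(134, [31, 42, 65]), (136, [32, 43, 67]), (138, [31, 40, 64]), (140, [26, 40, 62]), (142, [27, 39, 63]), (144, [29, 40, 62]), (146, [28, 40, 63]), (148, [27, 39, 62]), (150, [28, 40, 65]), (152, [15, 27, 39]), (154, [27, 35, 45]), (156, [28, 37, 46]), (158, [26, 35, 42]), (160, [33, 55, 90]), (162, [35, 56, 92]), (164, [21, 33, 50]), (166, [16, 26, 35]), (168, [28, 35, 45]), (170, [38, 46, 53]), (172, [35, 45, 53]), (174, [39, 46, 54]), (176, [40, 45, 55]), (178, [43, 45, 53]), (180, [34, 55, 92])]
```

Before loading, the brass stuck out at x = 143–151 mm in front of the buffer. Now the box front is at the buffer face (about 152 mm) and the brass only shows behind it, so the plunger is right in. The flap is shut and the gripper is clear.

```bash
python3 -c "
from bench import workorder;print(workorder.finish_job())"
```

```text
the job is handed in; nothing more can be done
None
```

The matchbox is loaded upright against the back stop with the plunger pressed right in, the flap shut behind it and the gripper clear; the push peaked at about 15 N (17 N with the lift), and the job was handed in at about 19 s, after a first grasp that closed above the box without moving it.

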